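# Clamp the painted plaque in its cam-lever jig

### The arm

A 7-joint arm with a two-finger parallel gripper is mounted at the origin on the work surface. World frame = base frame: x ahead of the robot, y to its left, z up, the work surface at z = 0. Lengths are in m, angles in degrees, forces in N, time in s.
With the tool pointing down it reaches from about 0.425 to 0.875 m from the base axis. Payload 9.9 kg.
Tool frame: the origin (TCP) lies at the very end of the fingers, on their centre line; the grasp point (between the pads) lies behind it (bot.hold_point_z is the z of the grasp point in the tool frame, in m); z points along the fingers, y is the line along which they close (so a half turn about z gives the same grasp; the last joint's range is limited). The gripper opens to 85 mm and grips with 20 to 120 N. Pads are 22 mm wide; open, the fingers measure 114 mm over their backs; the gripper's body (76 mm by 85 mm) begins 54 mm behind the grasp point. The pads swing forward as they close: fully open they stand 13 mm farther back than shut.
Start: joints at [-81.062, 32.985, 1.427, 82.34, -0.859, 64.687, -3.237], TCP at [0.16, 0.656, 0.231] pointing down, gripper open.
Joint ranges: [-157.87, 157.87], [-19.46, 123.44], [-87.15, 90], [11.01, 140.99], [-62.26, 242.26], [9.8, 113.94], [-161.44, 161.44]. Speed limits (degrees/s): [127.2, 127.2, 172.46, 172.46, 180, 180, 180].

### API

Orientations are given as [roll, pitch, yaw] about the fixed x, y, z axes, in that order (R = Rz(yaw) Ry(pitch) Rx(roll)).
In Python, from station import monitor, optics, bot gives the robot as it stands.
- The arm moves only by the shell command python3 -m pendant 'ROWS'. ROWS is text: rows parted by semicolons, each of 7 numbers parted by spaces: the shift along the tool's x, y, z in mm, then the turn, a rotation vector about the tool's x, y, z in units of 10 degrees (1.0 is 10 degrees), then the finger opening in mm, from 0 to 85.4. In form: x y z wx wy wz claw; .... A call has 1 to 12 rows; each row shifts and turns the commanded pose from where the row before left it, along the tool's axes as they then stand; what a row does not reach is not made up. A row lasts 1/8 s, in which the tool goes at most 62.5 mm and 10.7 degrees, less where a joint would pass 70% of its speed; a pose out of reach is approached as far as the arm can. A call with a gripper value outside its range is refused whole. The fingers move at their own pace and stop on an object; the grip force is fixed at half the most. Time passes only in rows, so rows that do not move let the fingers close. It gives the time, the measured TCP pose, the force, the opening and the grip force at its end, in the units of the state.
- monitor.get_state(): the state, without advancing time (a new reading comes with each control period).
- optics.camera(name): name is "side" or "top" or "wrist"; returns a dict with "pixels" (400x640x3 uint8, red, green, blue), "vertical_fov" (degrees; the focal length in pixels is half the picture's height over the tangent of half this angle, whatever the lens; pixels are square), "cx", "cy" (the principal point, pixels), "xyz" and "rotation" of the camera in the world. Camera axes: x right, y down, z forward; pixel columns grow to the right and rows downward; lengths in m; the calibration is good to about 2 mm. A picture is of the moment at which its call begins. There is no depth.
- bot.finish_job(): hands the job in; it is judged then, once.
Trained networks look in a picture, given as the dict that the camera call returned (one of the last four; its "shot" number tells which), for a name from the list of things; names that differ only in an ending like _2 or _b are one class to them, and where a whole thing is asked for, a point or a joint stands for the part that bears it (a point fixed in the world has none). Each returns a list of dicts, best first, with "conf" (0 to 1); they miss things now and then, are a little off and sometimes report something else, mostly with a low value. They report only what shows in the picture. A call takes as long as a camera call.
- optics.look_for(picture, name): "centre" ([row, column] in pixels, amid what is visible of it).
- optics.outline_of(picture, name): "pixels" (400x640 bool, what is visible of it) and "centre" ([row, column] in pixels, amid what is visible of it).
The state is a dict: "clock": time; "q": joint angles; "qd": joint speeds; "effort": joint torques, N m; "tcp_pos": TCP position; "tool_rot": TCP orientation; "contact_force": force on the tool from outside, world axes, zero at the start; "torque": the same for the moment, N m; "gripper_width": finger opening in m; "grasp_force": force on a finger pad.
Only numpy, scipy, OpenCV 4.12 (cv2) and the standard library are available. Lean on these libraries where they do the work, as an engineer would, in place of code of your own. Each camera call takes 0.05 s, during which the arm holds its last target. There are 200 camera calls.

### The job

One of the two painting jigs holds a freshly painted pink plaque, loose in its seat. Flip that jig's yellow cam lever over, past its snap point, until it is fully down and clamps the plaque; do not touch the wet plaque, and leave the empty jig's lever standing open.

Things in the scene. Friction and masses are not known exactly. Their poses are not given: they have to be found in the camera images.
- cam (a point): Mid-point of the lever's hinge axis on the loaded jig, 45 mm above the table. The jig: fixed plywood base, 20 mm thick, x -90 to +160, y +-45 mm from here. Axes: z up, y along the hinge, +x to the plaque seat, -x (roughly to the robot, yaw within 0.5 rad) the side the lever folds down to. Dark steel hinge cheeks, 42 mm over both, 36 mm long, rise 17 mm above this point.
- lever (a joint): Loaded jig's lever, rad: 0 open, leaning 24 deg past vertical to +x; through vertical (0.42) and over to -x; 1.85 shut, 8 deg above level. Straight, tip 95 mm from hinge; last 50 mm a yellow grip 24 wide, 13 thick. Starts 0 to 0.3, held by friction. A spring (under 6 N at the grip) resists up to center at 1.5, then it snaps shut. Push the grip's +x face with closed fingers, over, then down.
- plaque: Loose pink wooden plaque with painted blossoms, 80 (x) x 66 (y) x 12 mm, in the seat of the loaded jig. Origin: centre of its underside, 20 mm above the table, about 90 mm from the hinge axis on the jig's +x side. As the lever shuts, a black jaw slides it up to 6 mm against the aluminium fence and squeezes it. Wet paint: not to be touched.
- spare_lever (a joint): Lever of the other, identical but empty jig, rad, same meaning: 0 open, 1.85 shut. Starts 0 to 0.3 and must stay open. The two jigs stand side by side, left and right, hinges over 0.2 m apart; which side holds the plaque varies.

How it is judged (in metres and radians):
At the end, for the whole second after the job is handed in: The lever of the loaded jig is snapped over center and down (joint above 1.7 of 1.85 rad); the plaque lies flat (within 10 degrees) in its seat, its centre within 100 mm of the hinge axis, squeezed by the jaw with more than 3 N; the empty jig's lever is still open (below 0.6 rad) (value of joint lever above 1.7 rad and contact force between plaque and anything else above 3 N and horizontal distance between plaque and cam below 0.1 m and angle between plaque's own z axis and vertical below 0.17 rad and value of joint spare_lever below 0.6 rad); the robot touches nothing.
It fails at once if the robot touches the wet plaque (contact force between any of the fingers, the arm and plaque above 0.5 N).
It fails at once if the empty jig's lever is flipped over (value of joint spare_lever above 0.9 rad).
It also fails if it takes over 32 s, if anything falls off the work surface, if the arm or the gripper's body presses on something with over 40 N, if the wrist force passes 120 N, or if a joint passes its speed limit or range.

## Working session

There is one attempt and no reset: what is moved stays moved. The work goes in short steps, Python scripts to look and compute and a shell command to move; the robot and the scene stay as the last step left them, time stands still between calls to the robot, and variables do not carry over. Pictures are saved under pics/ and viewed, at most 10 in all, crops included, and the job is handed in when it is done.

```bash
mkdir -p pics
cat > h.py <<'E'
import numpy as np,cv2
from station import monitor,optics,bot
from scipy.spatial.transform import Rotation as Ro
def f(p): return 200/np.tan(np.radians(p["vertical_fov"])/2)
def ray(p,rc):
    d=np.array([(rc[1]-p["cx"])/f(p),(rc[0]-p["cy"])/f(p),1]); return np.array(p["rotation"])@d
def onz(p,rc,z):
    d=ray(p,rc); o=np.array(p["xyz"]); return o+d*(z-o[2])/d[2]
def proj(p,X):
    c=np.array(p["rotation"]).T@(np.array(X)-np.array(p["xyz"])); return np.array([p["cy"]+f(p)*c[1]/c[2],p["cx"]+f(p)*c[0]/c[2]])
def save(p,n): cv2.imwrite(n,np.ascontiguousarray(p["pixels"][:,:,::-1]))
E
python3 - <<'E'
from h import *
s=monitor.get_state();print(s["clock"],s["tcp_pos"],s["tool_rot"],s["contact_force"],bot.hold_point_z)
for n in("top","side"):
    p=optics.camera(n);save(p,f"pics/{n}0.png");print(n,p["xyz"],np.round(p["rotation"],3).tolist(),f(p))
    for k in("plaque","lever","spare_lever","cam"):
        print(k,[(np.round(d["centre"],1).tolist(),round(d["conf"],2)) for d in optics.look_for(p,k)])
E
```

```text
0.0 [0.16021632 0.65523999 0.23043259] [-1.79904759e+02  4.71203391e-03  1.66260957e+02] [-0.05527434  0.95514165  0.1654892 ] -0.0187
top [0.54313091 0.00217967 0.79212873] [-170.686, 0.712, -88.502] 418.3505253315764
plaque []
lever [([227.6, 235.7], 0.74)]
spare_lever [([233.8, 240.2], 0.72), ([271.9, 428.5], 0.65), ([191.9, 225.0], 0.22)]
cam [([236.1, 242.3], 0.72)]
side [ 0.48402703 -0.84015113  0.59884621] [-122.123, -1.179, -9.358] 476.5840697783186
plaque [([165.0, 315.5], 0.75)]
lever [([152.1, 290.9], 0.53)]
spare_lever [([234.0, 275.0], 0.63)]
cam [([180.6, 288.1], 0.67)]
```

View pics/top0.png

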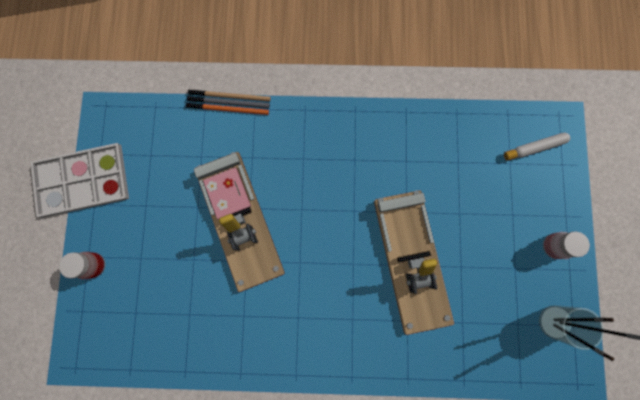

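View pics/side0.png

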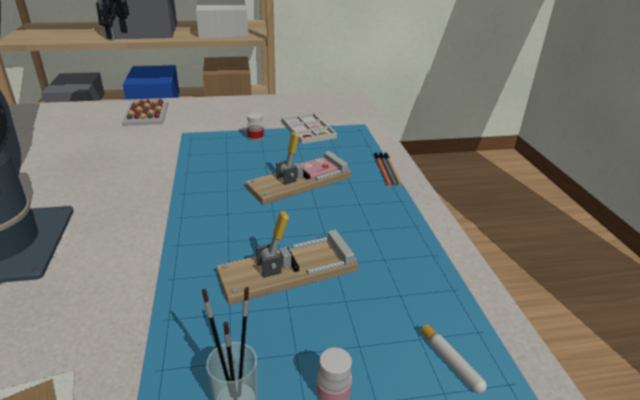

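The loaded jig is the left one: in the top view, plaque at about row 190, col 226, and cheeks at row 236, col 242. The spare jig is on the right, with its hinge at about row 280, col 422. Rotations are rpy in degrees. Next I zoom in to fit the pose.

```bash
cat >> h.py <<'E'
_cam=optics.camera
def cam(n):
    p=dict(_cam(n)); r=np.array(p["rotation"])
    if r.size==3: p["rotation"]=Ro.from_euler("xyz",r,degrees=True).as_matrix()
    return p
E
python3 - <<'E'
from h import *
p=cam("top");a=p["pixels"][140:300,170:300,::-1];a=cv2.resize(np.ascontiguousarray(a),None,fx=3.7,fy=3.7,interpolation=cv2.INTER_CUBIC)
q=cam("side");b=q["pixels"][120:210,235:365,::-1];b=cv2.resize(np.ascontiguousarray(b),None,fx=3,fy=3,interpolation=cv2.INTER_CUBIC)
o=np.zeros((592,790,3),np.uint8);o[:592,:a.shape[1]]=a[:592];
o[:b.shape[0],481:]=cv2.resize(np.ascontiguousarray(b),(309,b.shape[0]))
cv2.imwrite("pics/z.png",o)
for rc in((290,239),(270,283),(168,194),(153,239)): print(onz(p,rc,.02))
E
```

```text
[0.49718438 0.15578397 0.02      ]
[0.53491582 0.07753488 0.02      ]
[0.72132047 0.25442902 0.02      ]
[0.75263232 0.17042035 0.02      ]
```

View pics/z.png

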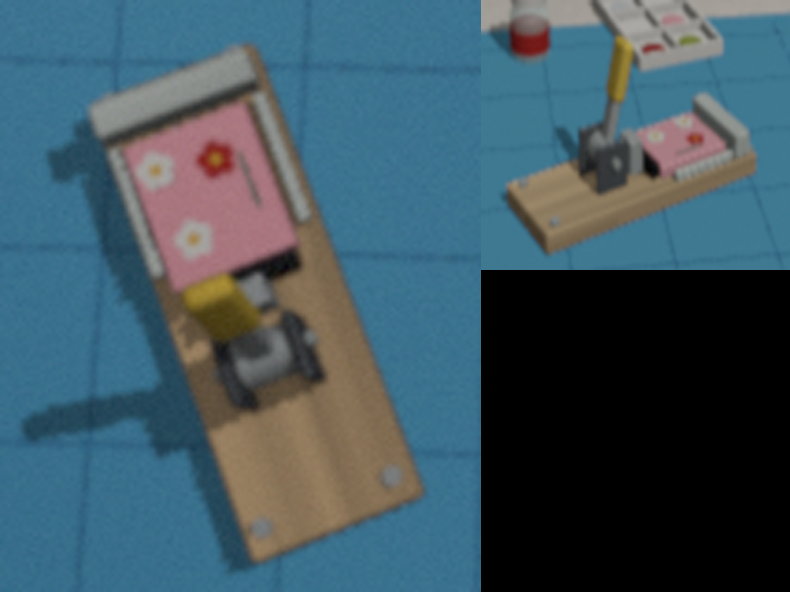

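```bash
cat > fit.py <<'E'
from h import *
from scipy.optimize import least_squares
p=cam("top");q=cam("side")
obs=[(p,(-.09,.045,-.025),(292.2,238.4)),(p,(-.09,-.045,-.025),(273.5,284.3)),(p,(.16,-.045,-.025),(153.5,240.8)),
(q,(-.09,.045,-.025),(182.7,245.9)),(q,(-.09,-.045,-.025),(197.3,263.2)),(q,(.16,-.045,-.025),(170.7,350.3))]
def T(v,X):
    c,s=np.cos(v[2]),np.sin(v[2]);return np.array([v[0]+c*X[0]-s*X[1],v[1]+s*X[0]+c*X[1],.045+X[2]])
def lev(a,r): t=np.radians(24)-a;return (r*np.sin(t),0,r*np.cos(t))
tips=[(p,(219.,226.)),(q,(133.5,294.3))]
def res(v):
    return np.concatenate([proj(c,T(v,X))-np.array(o) for c,X,o in obs]+[proj(c,T(v,lev(v[3],.095)))-np.array(o) for c,o in tips])
r=least_squares(res,[.58,.15,.35,.15],loss="soft_l1");v=r.x;print(v,np.degrees(v[2]));print(r.fun.round(1) if 0 else res(v).round(1))
print("plaque c",T(v,(.09,0,0)),"tip",T(v,lev(v[3],.095)),"grip mid",T(v,lev(v[3],.07)))
for c,n in((p,"top"),(q,"side")):
    for k in("lever","plaque","cam"):
        d=optics.look_for(c,k)
        if d: print(n,k,np.round(d[0]["centre"],1),d[0]["conf"])
    print(proj(c,T(v,(.09,0,-.013))),proj(c,T(v,lev(v[3],.07))),proj(c,T(v,(0,0,0))))
E
python3 fit.py
```

```text
[0.59327866 0.15025169 0.3990567  0.19428425] 22.864264517361846
[ 0.2 -0.1  0.5  0.6 -3.3 -1.9 -2.1 -0.7  0.7 -0.9  0.2  1.6  0.2  0.4
 -0.7  0.5]
plaque c [0.67620717 0.18522113 0.045     ] tip [0.61277384 0.15847246 0.13761402] grip mid [0.60764353 0.1563091  0.11324191]
top lever [228.5 234.3] 0.81
top plaque [191.1 226.8] 0.72
top cam [236.3 240.2] 0.58
[191.09550399 227.37104599] [223.98640206 231.02534281] [235.91057159 242.33339405]
side lever [153.7 294. ] 0.72
side plaque [163.7 317.7] 0.91
side cam [179.6 287.4] 0.84
[165.97886627 318.76754456] [142.89338432 292.71770449] [170.2361128  287.15095428]
```

```bash
python3 -m pendant '0 0 0 0 0 -0.92 0; 0 0 0 0 0 -0.92 0; 0 0 0 0 0 -0.92 0; 0 0 0 0 0 -0.9 0; -20 -45 0 0 0 0 0; -20 -45 0 0 0 0 0; -20 -45 0 0 0 0 0; -20 -45 0 0 0 0 0; -20 -45 0 0 0 0 0; -20 -45 0 0 0 0 0; -20 -45 0 0 0 0 0; -20 -45 0 0 0 0 0'
cat > rel.py <<'E'
from h import *
s=monitor.get_state();H=np.array([.5933,.1503]);a=np.radians(22.9)
e=np.array(s["tcp_pos"])[:2]-H;R=np.array([[np.cos(a),np.sin(a)],[-np.sin(a),np.cos(a)]])
print("t",s["clock"],"jig xy mm",(R@e*1000).round(1),"z",round(s["tcp_pos"][2]*1000,1),"rot",np.round(s["tool_rot"],1),"F jig",(R@np.array(s["contact_force"])[:2]).round(1),round(s["contact_force"][2],1),"w",s["gripper_width"])
E
python3 rel.py
```

```text
clock: 2.5
tcp_pos: [0.4487, 0.385, 0.2315]
tool_rot: [180.0, 0.0, -157.1]
contact_force: [1.0, 0.8, -0.5]
gripper_width: 0.0001
grasp_force: 0.0
t 2.5 jig xy mm [-41.9 272.4] z 231.5 rot [ 180.     0.  -157.1] F jig [1.3 0.4] -0.5 w 0.00013240475079055045
```

```bash
python3 -m pendant '-14 -34 0 0 0 0 0; -14 -34 0 0 0 0 0; -14 -34 0 0 0 0 0; -14 -34 0 0 0 0 0; -14 -34 0 0 0 0 0; -14 -34 0 0 0 0 0; -14 -34 0 0 0 0 0; -14 -34 0 0 0 0 0; 0 0 0 0 0 0 0; 0 0 0 0 0 0 0'; python3 rel.py
python3 - <<'E'
from h import *
for n in("side","top"): save(cam(n),f"pics/{n}1.png")
a=cv2.imread("pics/side1.png")[60:220,200:400];b=cv2.imread("pics/top1.png")[130:290,150:350]
cv2.imwrite("pics/m1.png",cv2.resize(np.hstack([a,b]),(800,320),interpolation=cv2.INTER_CUBIC))
E
```

```text
clock: 3.75
tcp_pos: [0.6561, 0.1795, 0.2311]
tool_rot: [180.0, -0.0, -157.1]
contact_force: [0.1, 0.7, 0.4]
gripper_width: 0.0003
grasp_force: 0.0
t 3.75 jig xy mm [69.2  2.5] z 231.1 rot [ 180.    -0.  -157.1] F jig [0.4 0.6] 0.4 w 0.0002596981588400313
```

View pics/m1.png

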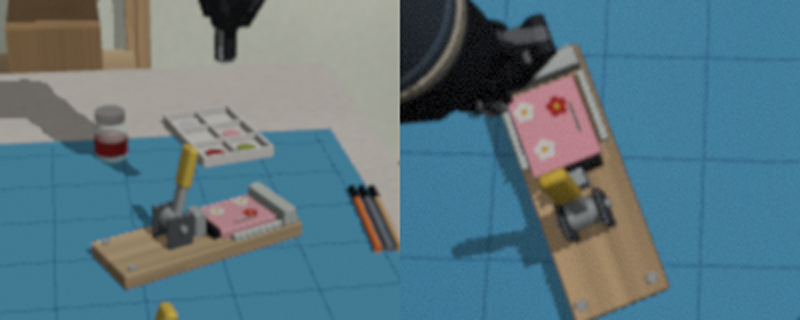

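Fingers hang above the seat side, tip at side pixel row ~90, col ~313. The lever is still open. I'll descend behind the grip.

```bash
python3 -m pendant '0 -2 30 0 0 0 0; 0 0 30 0 0 0 0; 0 0 30 0 0 0 0; 0 0 22 0 0 0 0; 0 0 0 0 0 0 0; 0 0 0 0 0 0 0'; python3 rel.py
python3 - <<'E'
from h import *
p=cam("side");save(p,"pics/side2.png")
a=cv2.imread("pics/side2.png")[80:220,220:380]
cv2.imwrite("pics/m2.png",cv2.resize(a,(640,560),interpolation=cv2.INTER_CUBIC))
E
```

```text
clock: 4.6
tcp_pos: [0.6575, 0.1779, 0.1204]
tool_rot: [180.0, 0.1, -157.1]
contact_force: [0.4, 0.1, -0.1]
gripper_width: 0.0
grasp_force: 0.0
t 4.6 jig xy mm [69.9  0.4] z 120.4 rot [ 1.800e+02  1.000e-01 -1.571e+02] F jig [ 0.4 -0. ] -0.1 w 4.146640544267472e-05
```

View pics/m2.png

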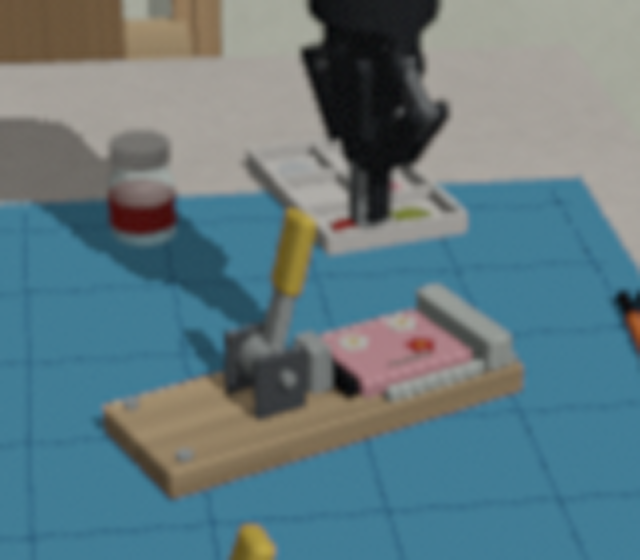

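The fingertip (zoom 370,222) is on the plaque side of the yellow grip (tip 298,212), high above the plaque. Starting the push, first to vertical.

```bash
python3 -m pendant '7 0 1 0 0 0 0; 7 0 1 0 0 0 0; 7 0 1 0 0 0 0; 7 0 1 0 0 0 0; 7 0 1 0 0 0 0; 7 0 0 0 0 0 0; 7 0 0 0 0 0 0; 6 0 0 0 0 0 0; 6 0 0 0 0 0 0; 6 0 0 0 0 0 0; 6 0 0 0 0 0 0; 0 0 0 0 0 0 0'; python3 rel.py
python3 - <<'E'
from h import *
p=cam("side");save(p,"pics/side3.png")
a=cv2.imread("pics/side3.png")[80:220,220:380]
cv2.imwrite("pics/m3.png",cv2.resize(a,(640,560),interpolation=cv2.INTER_CUBIC))
E
```

```text
clock: 6.15
tcp_pos: [0.5897, 0.1487, 0.1144]
tool_rot: [180.0, -0.0, -157.1]
contact_force: [0.5, 0.7, 0.8]
gripper_width: -0.0
grasp_force: 0.3
t 6.15 jig xy mm [-4.  -0.1] z 114.4 rot [ 180.    -0.  -157.1] F jig [0.8 0.5] 0.8 w -2.686125160640302e-06
```

View pics/m3.png

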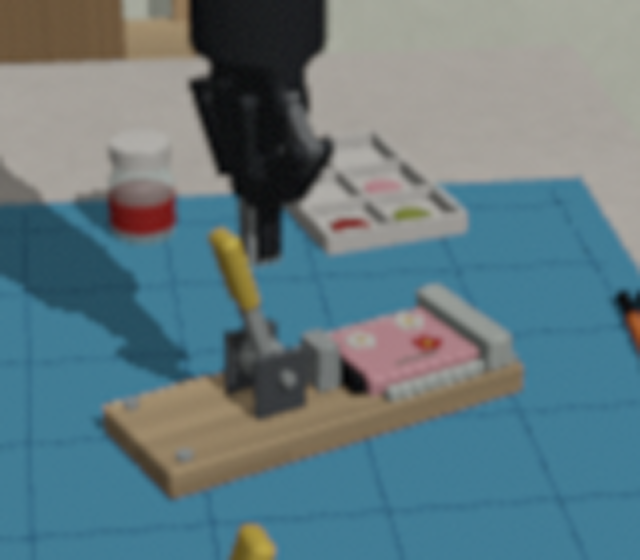

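The lever follows: past vertical, grip at zoom (235,270), fingers behind it. Continuing over and down.

```bash
python3 -m pendant '6 0 2 0 0 0 0; 7 0 3 0 0 0 0; 7 0 3 0 0 0 0; 6 0 4 0 0 0 0; 6 0 5 0 0 0 0; 6 0 6 0 0 0 0; 5 0 6 0 0 0 0; 4 0 6 0 0 0 0; 3 0 6 0 0 0 0; 3 0 6 0 0 0 0; 2 0 4 0 0 0 0; 0 0 0 0 0 0 0'; python3 rel.py
python3 - <<'E'
from h import *
p=cam("side");save(p,"pics/side4.png")
a=cv2.imread("pics/side4.png")[80:220,220:380]
cv2.imwrite("pics/m4.png",cv2.resize(a,(640,560),interpolation=cv2.INTER_CUBIC))
E
```

```text
clock: 7.7
tcp_pos: [0.5391, 0.1274, 0.063]
tool_rot: [180.0, -0.0, -157.1]
contact_force: [0.5, -1.0, 1.0]
gripper_width: -0.0
grasp_force: 0.0
t 7.7 jig xy mm [-58.9  -0. ] z 63.0 rot [ 180.    -0.  -157.1] F jig [ 0.  -1.1] 1.0 w -2.0461931272010658e-05
```

View pics/m4.png

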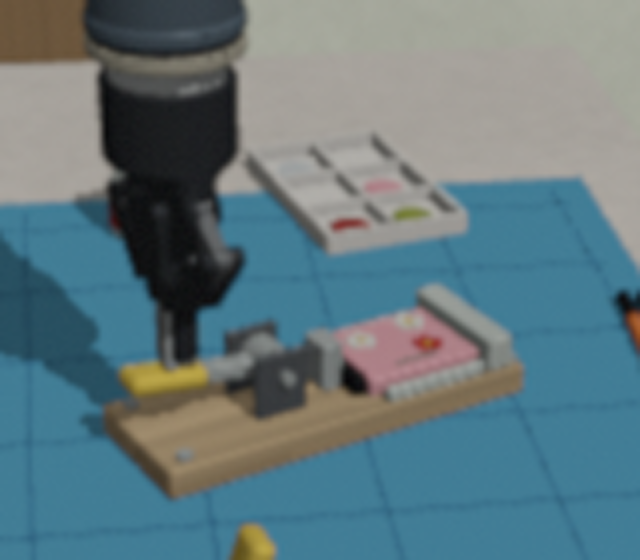

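The lever lies down (grip at zoom 165,378) and the plaque sits at the fence. I'll press lightly to confirm it's bottomed, then back off.

```bash
python3 -m pendant '0 0 1.5 0 0 0 0; 0 0 1.5 0 0 0 0; 0 0 0 0 0 0 0'; python3 -m pendant '0 0 -10 0 0 0 0; 0 0 -30 0 0 0 0; 0 0 -30 0 0 0 0; 0 0 -30 0 0 0 0; 0 0 -20 0 0 0 0; 0 0 0 0 0 0 0; 0 0 0 0 0 0 0'; python3 rel.py
python3 - <<'E'
from h import *
p=cam("side");save(p,"pics/side5.png")
v=[.5933,.1503,.399]
for a in(1.5,1.7,1.85):
    t=np.radians(24)-a;x=.095*np.sin(t);print(a,proj(p,[v[0]+x*np.cos(.399),v[1]+x*np.sin(.399),.045+.095*np.cos(t)]).round(1))
m=cv2.inRange(cv2.cvtColor(p["pixels"],cv2.COLOR_RGB2HSV),(20,130,90),(35,255,255))[150:200,230:300];r,c=np.nonzero(m);k=c<c.min()+3;print("yellow end",r[k].mean()+150,c.min()+230)
a=cv2.imread("pics/side5.png")[100:300,200:380]
cv2.imwrite("pics/m5.png",cv2.resize(a,(540,600),interpolation=cv2.INTER_CUBIC))
E
```

```text
clock: 8.12
tcp_pos: [0.5396, 0.1275, 0.0609]
tool_rot: [-180.0, 0.0, -157.1]
contact_force: [-1.0, 0.2, 7.1]
gripper_width: 0.0001
grasp_force: 3.4
clock: 9.0
tcp_pos: [0.5389, 0.1273, 0.1799]
tool_rot: [180.0, -0.0, -157.1]
contact_force: [1.1, -0.6, 0.6]
gripper_width: 0.0003
grasp_force: 0.0
t 9.0 jig xy mm [-59.  -0.] z 179.9 rot [ 180.    -0.  -157.1] F jig [ 0.7 -1. ] 0.6 w 0.0002554295996808921
1.5 [161.9 254.5]
1.7 [169.5 252. ]
1.85 [175.2 251.1]
yellow end 174.21428571428572 251
```

View pics/m5.png

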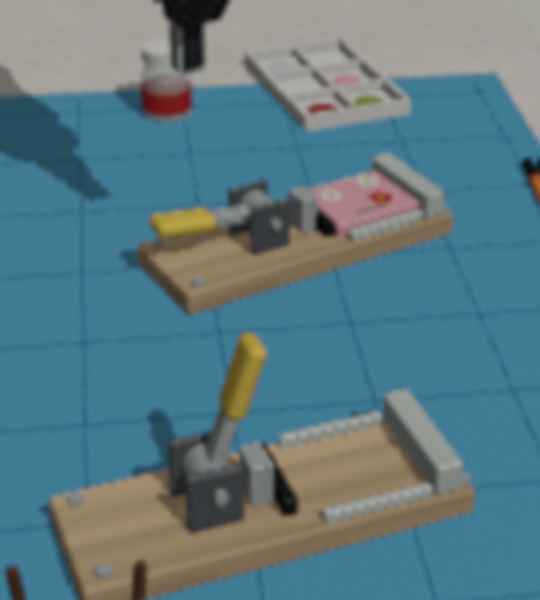

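The lever is fully shut: its end is at row 174, col 251, matching about 1.83 rad. The plaque is flat against the fence, the spare lever is still open, and the arm is clear.

```bash
python3 -c "
from station import bot
print(bot.finish_job())"
```

```text
the job is handed in; nothing more can be done
None
```

I flipped the loaded (left) jig's lever fully down to about 1.83 rad, clamping the plaque without touching it; the empty jig's lever is still open, and I handed the job in at about 9 s, though the clamp force wasn't measured and no verdict came back.

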